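Refit the tap handles of a serviced water-heater valve block

ROBOT

A 6-joint arm with a two-finger parallel gripper is mounted at the origin on the work surface. World frame = base frame: x ahead of the robot, y to its left, z up, the work surface at z = 0. Lengths are in m, angles in rad, forces in N, time in s.
With the tool pointing down it reaches from about 0.275 to 0.875 m from the base axis. Payload 12.5 kg.
Tool frame: the origin (TCP) lies at the very end of the fingers, on their centre line; the grasp point (between the pads) lies 19 mm behind it; z points along the fingers, y is the line along which they close (so a half turn about z gives the same grasp; the last joint's range is limited). The gripper opens to 85 mm and grips with 20 to 120 N. Pads are 22 mm wide; open, the fingers measure 114 mm over their backs; the gripper's body (76 mm by 85 mm) begins 54 mm behind the grasp point. The pads swing forward as they close: fully open they stand 13 mm farther back than shut.
Start: joints at [1.226, 0.351, 1.652, -0, 1.139, -0.085], TCP at [0.141, 0.532, 0.231] pointing down, gripper open.
Joint ranges: [-2.75, 2.75], [-0.79, 2.1], [0.01, 2.65], [-1.57, 4.71], [0.07, 3.14], [-2.87, 2.87]. Speed limits (rad/s): [2.22, 2.22, 2.79, 3.14, 3.14, 3.14].

INTERFACE

Orientations are given as a 3x3 rotation matrix whose columns are the frame's x, y, z axes.
In Python, from bench import manip gives the robot as it stands. Calls block until the motion is done:
- manip.move_ptp(position, orientation): joint-space move of the TCP to a pose.
- manip.move_l(position, attitude=None, max_speed=0.15): straight line of the TCP; attitude=None keeps the orientation; max_speed is the mean speed in m/s.
- manip.move_j(angles): joint-space move.
- manip.set_gripper(opening, effort=None): opening from 0.0 (shut) to 1.0 (fully open); effort is the grip in N (None keeps the last); returns when the fingers have stopped.
- manip.dwell(seconds).
- manip.inverse_kinematics(position, orientation): joint angles nearest the present ones, or None.
- manip.grab_frame(name): name is "scene" or "top"; returns (picture, depth): 480x640x3 uint8, red, green, blue; 480x640 float32, m along the optical axis (not along the pixel's ray), 0 where there is no reading.
- manip.get_calibration(name): a dict with "camera_matrix" (3x3 intrinsics, pixels), "R" (3x3) and "t" (3): a world point X has camera coordinates R X + t. Camera axes: x right, y down, z forward; pixel columns grow to the right and rows downward; lengths in m; the calibration is good to about 2 mm. A picture is of the moment at which its call begins. get_calibration takes no time and is no camera call.
A pose or a line that the arm cannot do raises manip.Unreachable and nothing moves.
- manip.sign_off(): hands the job in; it is judged then, once.
Trained networks look in the newest picture that a camera, given by its name, has taken for a name from the list of things; names that differ only in an ending like _2 or _b are one class to them, and where a whole thing is asked for, a point or a joint stands for the part that bears it (a point fixed in the world has none). Each returns a list of dicts, best first, with "confidence" (0 to 1); they miss things now and then, are a little off and sometimes report something else, mostly with a low value. They report only what shows in the picture. A call takes as long as a camera call.
- manip.look_for(camera, name): "at" ([x, y, z] in m, in world coordinates, good to about 4 mm: the middle of the surface that is visible of it).
Readings, each from a call of its own:
- manip.current_time(): time.
- manip.current_qpos(): joint angles.
- manip.current_joint_vel(): joint speeds.
- manip.current_joint_torque(): joint torques, N m.
- manip.current_ee_pos(): TCP position.
- manip.current_tcp_rot(): TCP orientation.
- manip.current_force(): force on the tool from outside, world axes, zero at the start.
- manip.current_ft_torque(): the same for the moment, N m.
- manip.current_grip_width(): opening from 0.0 (shut) to 1.0 (fully open).
- manip.current_grip_force(): force on a finger pad.
Only numpy, scipy, OpenCV 4.12 (cv2) and the standard library are available. Lean on these libraries where they do the work, as an engineer would, in place of code of your own. Each camera call takes 0.05 s, during which the arm holds its last target. There are 200 camera calls.

TASK

The water heater's valve block has been serviced and its square tap handles (two or three of them) lie hollow side up on the worktop. Turn each handle over and slide it fully home on a splined spindle of its own, whichever is free, with its teeth lined up; once all are on, pull the black sprung test knob of the safety valve up to its stop, hold it a moment and let it spring back down. Leave the soap dish, the bottle and the tumbler where they are.

Things in the scene. Friction and masses are not known exactly. Their poses are not given: they have to be found in the camera images.
- handle0_center (a point): tap handle: square chromed cup, 44 x 44 mm over the flats, 50 mm long, 0.16 kg, closed at the crown, hollow at the mouth; in the mouth, from 4 mm in, are four grey teeth on the diagonals round a 20 mm bore. Point: its centre, 25 mm from both ends; z points out of the mouth, x and y are square to the flats. Starts mouth-up on the worktop. May be absent (None).
- handle1_center (a point): tap handle: square chromed cup, 44 x 44 mm over the flats, 50 mm long, 0.16 kg, closed at the crown, hollow at the mouth; in the mouth, from 4 mm in, are four grey teeth on the diagonals round a 20 mm bore. Point: its centre, 25 mm from both ends; z points out of the mouth, x and y are square to the flats. Starts mouth-up on the worktop. May be absent (None).
- handle2_center (a point): tap handle: square chromed cup, 44 x 44 mm over the flats, 50 mm long, 0.16 kg, closed at the crown, hollow at the mouth; in the mouth, from 4 mm in, are four grey teeth on the diagonals round a 20 mm bore. Point: its centre, 25 mm from both ends; z points out of the mouth, x and y are square to the flats. Starts mouth-up on the worktop. May be absent (None).
- spindle0 (a point): upright steel spindle, stiff to turn; point on its axis on the 52 mm round bonnet, 42 mm over the worktop (z up). 16 mm core, four 5 mm ribs along x and y to 13 mm out, 22 mm tall; tapered nose to 32 mm. Home: handle rim on the bonnet, centre 25 mm above this point. Goes on only with flats square to the ribs (any quarter turn, within 8 deg), else stops 18 mm short.
- spindle1 (a point): upright steel spindle, stiff to turn; point on its axis on the 52 mm round bonnet, 42 mm over the worktop (z up). 16 mm core, four 5 mm ribs along x and y to 13 mm out, 22 mm tall; tapered nose to 32 mm. Home: handle rim on the bonnet, centre 25 mm above this point. Goes on only with flats square to the ribs (any quarter turn, within 8 deg), else stops 18 mm short.
- spindle2 (a point): upright steel spindle, stiff to turn; point on its axis on the 52 mm round bonnet, 42 mm over the worktop (z up). 16 mm core, four 5 mm ribs along x and y to 13 mm out, 22 mm tall; tapered nose to 32 mm. Home: handle rim on the bonnet, centre 25 mm above this point. Goes on only with flats square to the ribs (any quarter turn, within 8 deg), else stops 18 mm short.
- relief_knob (a point): the centre of the black round test knob of the safety valve, 26 mm across and 25 mm tall, gripped from above; it stands upright at the end of the valve block in line with the three spindles, 100 mm from the nearest one, its centre 78 mm above the worktop when down; the 32 mm valve body under it ends 51 mm above the worktop, leaving 15 mm of bare stem.
- relief (a joint): how far the test knob is pulled up (m): 0 down, 0.015 at its stop; a spring pulls it down with 4 N at rest and 7 N at the stop.
- block: the fixed brass valve block, a bar 42 mm wide (x) and 380 mm long (y), 30 mm high, bonnets to 42 mm; origin under its middle. Along its y axis: the safety valve at -150 mm, the spindles at -50, 50 and 150 mm. Nothing of it moves but the spindles and the knob.
- soap_dish: bystander: a steel dish 90 x 120 mm with a piece of green soap, 40 mm high; origin under its middle.
- scent_bottle: bystander: a glass bottle 70 x 70 mm, 122 mm high with a metal stopper; origin under its middle.
- tumbler: bystander: a white tooth mug, 72 mm across, 95 mm high; origin under its middle.

How it is judged:
By the outcome, as a careful person would: the job done as asked, in the order asked, and still so for the second after the job is handed in, with the robot touching nothing.
Of handle0, handle1, handle2 only 2 to 3 are there at a start; the rules pass over those that are not, and their reading is None.
At some moment in a run one of handle0, handle1, handle2 may be knocked a few centimetres aside while the robot is not near it.
Once in a run the grip may slacken for a moment while it holds something.
It also fails if it takes over 210 s, if anything falls off the work surface, if the arm or the gripper's body presses on something with over 40 N, if the wrist force passes 120 N, or if a joint passes its speed limit or range.

## Working session

There is one attempt and no reset: what is moved stays moved. The work goes in short steps, each a Python script; the robot and the scene stay as the last script left them, time stands still between calls to the robot, and variables do not carry over. Pictures are saved under pics/ and viewed, at most 14 in all, crops included, and the job is handed in when it is done.

```bash
mkdir -p pics; ls; python3 - <<'E'
from bench import manip
import cv2,numpy as np
for c in("scene","top"):
    im,d=manip.grab_frame(c); cv2.imwrite(f"pics/{c}0.png",im[:,:,::-1]); np.save(f"pics/{c}0d.npy",d)
    k=manip.get_calibration(c); print(c,k["camera_matrix"].tolist(),(-k["R"].T@k["t"]).round(3),k["R"].round(3).tolist())
    for n in["handle0_center","spindle0","relief_knob","block","soap_dish","scent_bottle","tumbler"]:
        print(n,[(np.round(r["at"],3).tolist(),round(r["confidence"],2)) for r in manip.look_for(c,n)])
E
```

```text
pics
scene [[541.8372836932291, 0.0, 317.38645221712653], [0.0, 541.8372836932291, 248.47842826690865], [0.0, 0.0, 1.0]] [ 1.349 -0.06   0.98 ] [[0.072, 0.997, -0.003], [0.755, -0.057, -0.654], [-0.652, 0.045, -0.757]]
handle0_center [([0.472, -0.352, 0.04], 0.92)]
spindle0 [([0.442, -0.167, 0.038], 0.6), ([0.522, 0.221, 0.063], 0.57)]
relief_knob [([0.535, 0.024, 0.09], 0.52)]
block [([0.538, 0.159, 0.034], 0.65)]
soap_dish [([0.38, 0.341, 0.016], 0.59)]
scent_bottle [([0.752, -0.011, 0.074], 0.84)]
tumbler [([0.684, -0.388, 0.064], 0.59)]
top [[484.9374898518832, 0.0, 319.23661207152304], [0.0, 484.9374898518832, 241.2678066556538], [0.0, 0.0, 1.0]] [0.401 0.005 1.212] [[0.028, -0.999, 0.027], [-0.99, -0.032, -0.138], [0.139, -0.023, -0.99]]
handle0_center [([0.461, -0.355, 0.045], 0.56)]
spindle0 [([0.518, 0.216, 0.064], 0.63), ([0.457, -0.354, 0.042], 0.54), ([0.521, 0.117, 0.067], 0.53), ([0.51, 0.312, 0.068], 0.5)]
relief_knob [([0.531, 0.022, 0.096], 0.48)]
block [([0.518, 0.174, 0.026], 0.73), ([0.72, -0.002, 0.071], 0.71)]
soap_dish [([0.358, 0.345, 0.007], 0.62)]
scent_bottle [([0.721, -0.002, 0.071], 0.91)]
tumbler [([0.684, -0.399, 0.06], 0.95)]
```

View pics/top0.png

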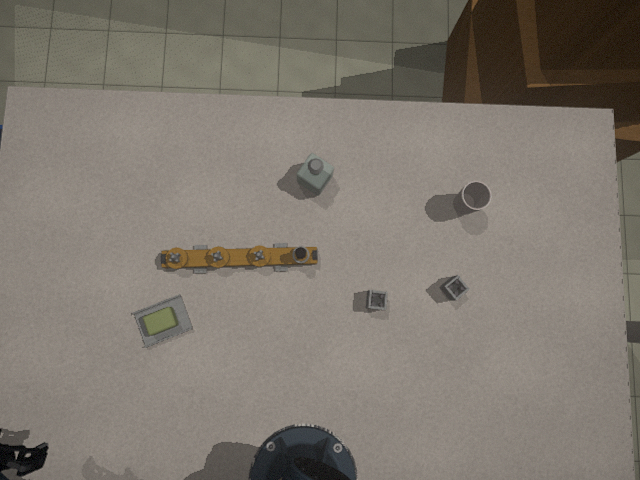

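View pics/scene0.png

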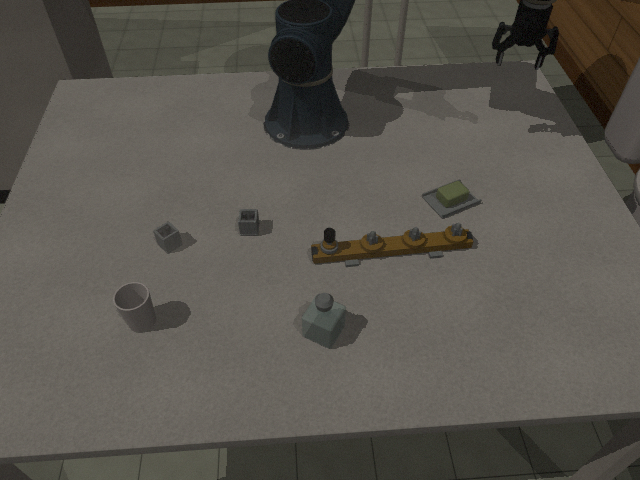

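Top view: there are two handles, at about (377,300) and (456,287). The spindles are at (176,257), (217,257) and (258,255), and the knob is at (301,254). The dish (162,321), bottle (316,174) and tumbler (475,195) sit clear of the work. The scene view agrees.

```bash
cat > h.py <<'E'
from bench import manip
import cv2,numpy as np
def cloud(c,n=1):
    """world points HxWx3 (nan where no reading) and picture"""
    f=[manip.grab_frame(c) for _ in range(n)]
    im=np.mean([a for a,_ in f],0).astype(np.uint8)
    d=np.median([b for _,b in f],0); k=manip.get_calibration(c); K=k["camera_matrix"]
    v,u=np.mgrid[:480,:640]
    X=np.stack([(u-K[0,2])/K[0,0]*d,(v-K[1,2])/K[1,1]*d,d],-1)
    X[d<=0]=np.nan
    return (X-k["t"])@k["R"],im
def near(P,xy,r,z0,z1):
    Q=P.reshape(-1,3); Q=Q[~np.isnan(Q[:,0])]
    return Q[(np.hypot(*(Q[:,:2]-xy).T)<r)&(Q[:,2]>z0)&(Q[:,2]<z1)]
def rect(Q):
    (c,s,a)=cv2.minAreaRect(Q[:,:2].astype(np.float32)*1000); return np.round(c,1),np.round(s,1),round(a,1),len(Q)
def rectify(P_im,c,centre,half,z,scale):
    """orthographic warp of the picture onto plane z; columns = +x, rows = -y"""
    k=manip.get_calibration(c); n=int(2*half*scale)
    j,i=np.meshgrid(np.arange(n),np.arange(n))
    X=np.stack([centre[0]-half+j/scale,centre[1]+half-i/scale,np.full(j.shape,z)],-1)
    C=X@k["R"].T+k["t"]; p=C@k["camera_matrix"].T; p=(p[...,:2]/p[...,2:]).astype(np.float32)
    return cv2.remap(P_im,p[...,0],p[...,1],cv2.INTER_CUBIC)
E
python3 - <<'E'
from h import *
rows=[]
for c in("top","scene"):
    P,im=cloud(c,5)
    for h in([.442,-.167],[.465,-.353]):
        Q=near(P,h,.06,.012,.07); print(c,"handle",rect(Q), np.round(np.percentile(Q[:,2],[50,95]),3), "top",rect(near(P,h,.06,.044,.07)))
    for s in([.53,.022],[.521,.118],[.518,.216],[.512,.313]):
        Q=near(P,s,.03,.06,.12)
        if len(Q)>3: print(c,"sp",Q.mean(0).round(4),len(Q),Q[:,2].max().round(3),rect(Q)[0])
    rows.append(np.hstack([cv2.resize(rectify(im,c,s,.032,.066,3000),(190,190)) for s in([.53,.022],[.521,.118],[.518,.216],[.512,.313])]))
    Q=near(P,[.52,.17],.22,.022,.034); print("bar",rect(Q))
cv2.imwrite("pics/sp.png",np.vstack(rows)[:,:,::-1])
E
```

```text
top handle (array([ 428.4, -165.2]), array([44.2, 43.9]), 85.8, 294) [0.047 0.05 ] top (array([ 428.4, -165.4]), array([44. , 43.8]), 85.4, 214)
top handle (array([ 462.9, -356.5]), array([44.4, 44.5]), 40.0, 384) [0.045 0.05 ] top (array([ 463. , -356.7]), array([44.3, 44.1]), 40.1, 211)
top sp [0.5303 0.0219 0.0883] 100 0.092 [530.8  21.9]
top sp [0.5255 0.1209 0.0672] 53 0.075 [525.6 121.4]
top sp [0.52   0.2208 0.0671] 58 0.074 [520.7 220.8]
top sp [0.514  0.3197 0.0667] 62 0.075 [514.2 321.6]
bar (array([456.4, 166.1]), array([179.5, 379.4]), 4.5, 1465)
scene handle (array([ 429.9, -164.6]), array([44.2, 46.6]), 85.7, 457) [0.041 0.049] top (array([ 429.3, -164.5]), array([43.6, 45.5]), 85.3, 184)
scene handle (array([ 463.6, -355.5]), array([47.9, 45.2]), 39.6, 518) [0.041 0.049] top (array([ 463. , -355.7]), array([45.7, 45. ]), 41.9, 200)
scene sp [0.5376 0.0219 0.0824] 148 0.091 [533.5  22. ]
scene sp [0.5292 0.1213 0.0659] 53 0.073 [526.1 122.7]
scene sp [0.5236 0.2208 0.0656] 55 0.074 [521.8 222.3]
scene sp [0.5183 0.3204 0.0661] 51 0.073 [517.3 322.6]
bar (array([467.5, 165.5]), array([184.2, 380.2]), 6.8, 1530)
```

View pics/sp.png

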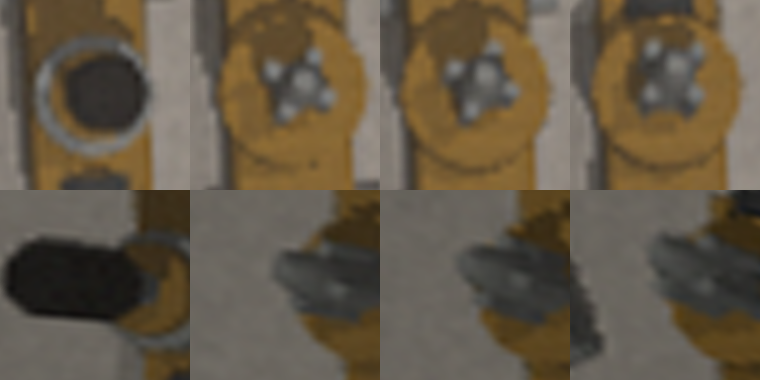

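Rectified crops from the top camera show the ribs clearly. By eye their angles are about -27° (spindle at y = .121), -19° (y = .221) and -45° (y = .32). I'll refine the angles numerically and check the planned flip: pick tilted, lay on its side, regrasp, insert.

```bash
cat >> h.py <<'E'
Z=np.array([0,0,1.]); A=np.radians(40); D=.018
def hv(deg): return np.array([np.cos(np.radians(deg)),np.sin(np.radians(deg)),0])
def rot(d,h):
    return np.column_stack([np.cross(h,d),h,d])
def flip_pose(C,yaw,stage,off,s=1,a=A):
    """tool pose with the handle centre C; yaw: horizontal direction outward (deg), the mouth's side is -yaw when lying.
    stage 0: before the quarter turn (tool leans inward), 1: after it. off: grip offset along the handle from its
    centre; +: towards the side that is up in stage 0."""
    o=hv(yaw); h=s*np.cross(Z,o)
    if stage==0: d=-Z*np.cos(a)-o*np.sin(a); g=Z*off
    else: d=o*np.cos(a)-Z*np.sin(a); g=-o*off
    return C+g+d*D,rot(d,h)
def handle(xy,c="top"):
    P,_=cloud(c); Q=near(P,np.array(xy),.075,.012,.07); return rect(Q),np.percentile(Q[:,2],97)
def show(name,c="scene",box=None,f=2):
    im,_=manip.grab_frame(c)
    if box: im=cv2.resize(im[box[1]:box[3],box[0]:box[2]],None,fx=f,fy=f,interpolation=cv2.INTER_CUBIC)
    cv2.imwrite(f"pics/{name}.png",im[:,:,::-1])
SP={0:np.array([.5257,.1211]),1:np.array([.5202,.2209]),2:np.array([.5147,.3208])}
E
python3 - <<'E'
from h import *
P,im=cloud("top",8)
for k,s in SP.items():
    for z in(.060,.064):
        w=rectify(im,"top",s,.02,z,5000).astype(float); g=w[...,2]-w[...,0]  # blue-red: grey high, brass low
        n=len(g); j,i=np.meshgrid(np.arange(n),np.arange(n)); x=(j-n/2)/5; y=-(i-n/2)/5; m0=g[np.hypot(x,y)<15]
        m=(g>-25); cx,cy=x[m&(np.hypot(x,y)<16)].mean(),y[m&(np.hypot(x,y)<16)].mean()
        r=np.hypot(x-cx,y-cy); th=np.arctan2(y-cy,x-cx); a=(r>8.5)&(r<14)
        F=(g[a]*np.exp(4j*th[a])).sum()/np.abs(g[a]-g[a].mean()).sum()
        print(k,z,"c",round(cx,1),round(cy,1),"ang",round(np.degrees(np.angle(F))/4,1),round(abs(F),2))
C=np.array([.429,-.165,.025]); 
for s in(1,-1):
  for nm,(c,y,st,o) in dict(pick=(C,-4.4,0,.008),lay=(np.array([.43,-.165,.022]),-21,1,.008),re=(np.array([.43,-.165,.022]),-21,0,0),
     ins0=(np.r_[SP[0],.067],-27,1,0),ins0b=(np.r_[SP[0],.067],63,1,0),ins1=(np.r_[SP[1],.067],-19,1,0),pickB=(np.array([.463,-.356,.025]),-50,0,.008)).items():
    q=manip.inverse_kinematics(*flip_pose(c,y,st,o,s)); print(s,nm,None if q is None else np.round(q,2))
E
```

```text
0 0.06 c -0.1 0.7 ang -26.9 0.63
0 0.064 c -0.5 0.3 ang -26.9 0.62
1 0.06 c -0.2 0.1 ang -21.3 0.58
1 0.064 c -0.6 -0.6 ang -21.2 0.58
2 0.06 c -0.8 -0.4 ang 43.2 0.56
2 0.064 c -1.1 -1.4 ang 43.2 0.55
1 pick [-0.37  0.84  1.61 -0.19  1.38 -1.76]
1 lay [-0.54  0.75  2.46  2.97  0.95  1.55]
1 re [-0.44  0.86  1.59 -0.05  1.39 -1.62]
1 ins0 [0.41 0.64 2.13 4.35 0.69 1.12]
1 ins0b [-0.21  0.66  2.06  1.46  0.84  2.12]
1 ins1 [0.59 0.66 2.06 4.45 0.68 1.03]
1 pickB [-0.76  1.01  1.2   0.07  1.62 -1.48]
-1 pick [-0.37  0.84  1.61 -0.19  1.38  1.38]
-1 lay [-0.54  0.75  2.46  2.97  0.95 -1.59]
-1 re [-0.44  0.86  1.59 -0.05  1.39  1.52]
-1 ins0 [ 0.41  0.64  2.13  4.35  0.69 -2.02]
-1 ins0b [-0.21  0.66  2.06  1.46  0.84 -1.02]
-1 ins1 [ 0.59  0.66  2.06  4.45  0.68 -2.11]
-1 pickB [-0.76  1.01  1.2   0.07  1.62  1.66]
```

```bash
cat >> h.py <<'E'
def st():
    return "t=%.1f tcp=%s F=%s w=%.3f gf=%.1f"%(manip.current_time(),np.round(manip.current_ee_pos(),4),np.round(manip.current_force(),1),manip.current_grip_width(),manip.current_grip_force())
def back(p,R,l,up=0): return p-R[:,2]*l+np.array([0,0,up])
def pick(C,yaw,off,s=1):
    p,R=flip_pose(C,yaw,0,off,s); manip.set_gripper(.85)
    manip.move_ptp(back(p,R,.12,.05),R); manip.move_l(back(p,R,.05)); manip.move_l(p,max_speed=.08)
    manip.set_gripper(0,60); print("grip",st())
E
python3 - <<'E'
from h import *
P,im=cloud("top",5)
for k,s in SP.items():
    Q=near(P,s,.034,.0385,.0455); print(k,"bonnet",[np.round(v,1) for v in cv2.minEnclosingCircle(Q[:,:2].astype(np.float32)*1000)],len(Q))
Q=near(P,[.53,.022],.03,.0885,.096); print("knob top",rect(Q),[np.round(v,1) for v in cv2.minEnclosingCircle(Q[:,:2].astype(np.float32)*1000)])
(c,_,a,_),zt=handle([.429,-.165]); print(c,a,zt)
yaw=a-90 if a>45 else a
manip.move_ptp([.43,.1,.35],manip.current_tcp_rot())
pick(np.array([*c/1000+[.0005,.0005],.025]),yaw,.008)
p=manip.current_ee_pos(); manip.move_l([p[0],p[1],.28]); print(st())
p,R=flip_pose(np.array([.43,-.165,.024]),-21,1,.008); q=manip.inverse_kinematics(p+[0,0,.15],R); print(np.round(q,2),np.round(manip.current_qpos(),2))
E
```

```text
0 bonnet [array([525.9, 121.6]), np.float64(25.7)] 284
1 bonnet [array([520.1, 221.3]), np.float64(25.6)] 280
2 bonnet [array([514.2, 320.9]), np.float64(25.7)] 281
knob top (array([531.2,  23. ]), array([21.3, 23.3]), 1.8, 76) [array([531.2,  22.3]), np.float64(12.4)]
[ 428.3 -165.3] 85.4 0.05197992115526619
grip t=7.5 tcp=[ 0.4178 -0.164   0.0196] F=[2.2 0.2 4.8] w=0.508 gf=61.3
t=9.4 tcp=[ 0.4176 -0.164   0.2794] F=[-0.6 -0.2 -2.5] w=0.506 gf=64.3
[-0.54  0.18  2.47  2.78  0.4   1.79] [-0.37  0.48  1.49 -0.19  1.84 -1.85]
```

```bash
cat >> h.py <<'E'
SP={0:np.array([.5259,.1214]),1:np.array([.5203,.2212])}
def lay(C,yaw,off,s=1):
    p,R=flip_pose(C,yaw,1,off,s)
    manip.move_ptp(p+[0,0,.15],R); print("over",st())
    manip.move_l(p+[0,0,.03]); manip.move_l(p,max_speed=.03); print("laid",st())
E
python3 - <<'E'
from h import *
lay(np.array([.43,-.165,.0235]),-21,.008)
show("lay","scene",(130,150,330,300),4)
E
```

```text
over t=12.5 tcp=[ 0.4356 -0.1671  0.1621] F=[ 0.6  0.2 -1.2] w=0.509 gf=64.7
laid t=14.6 tcp=[ 0.4353 -0.167   0.0123] F=[-3.4  0.7  6.1] w=0.505 gf=65.9
```

View pics/lay.png

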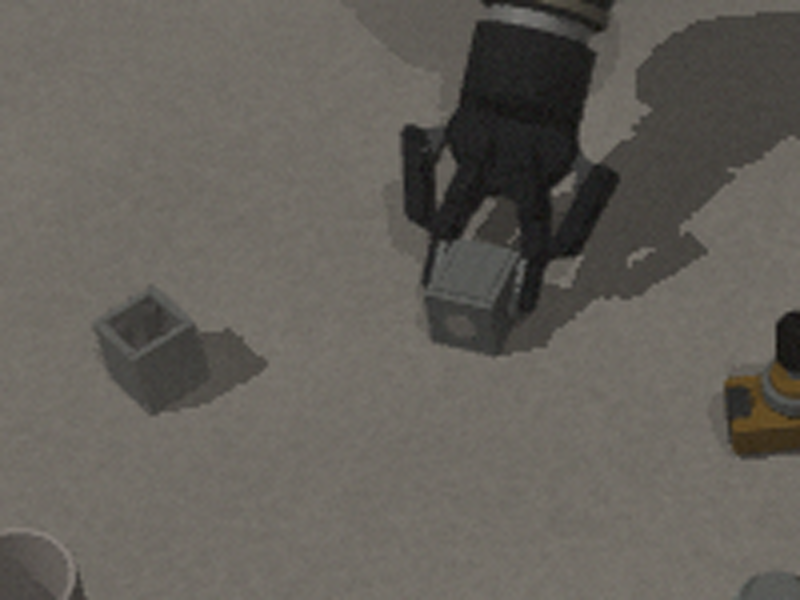

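The handle lies on its side with the crown at about (465,320) in the crop, facing outward, and the gripper is clear of the table. Next I release, measure, regrasp and hover over spindle 0.

```bash
cat >> h.py <<'E'
def release_back(w=.72,l=.09,up=.10):
    manip.set_gripper(w); p=manip.current_ee_pos(); R=manip.current_tcp_rot()
    manip.move_l(p-R[:,2]*l,max_speed=.1); manip.move_l(manip.current_ee_pos()+[0,0,up],max_speed=.25)
E
python3 - <<'E'
from h import *
release_back()
(c,sz,a,n),zt=handle([.43,-.165],"scene"); print("scene",c,sz,a,zt)
(c,sz,a,n),zt=handle([.43,-.165]); print(c,sz,a,zt,st())
# yaw: side directions mod 90 nearest -21
yaw=min([a-180,a-90,a,a+90],key=lambda v:abs(v+21)); print("yaw",yaw)
if abs(yaw+21)<8:
    pick(np.array([*c/1000+[.0005,.0005],.022]),yaw,0.)
    p=manip.current_ee_pos(); manip.move_l([p[0],p[1],.30]); print(st())
    p,R=flip_pose(np.r_[SP[0],.067],-26.9,1,0); manip.move_ptp(p+[0,0,.12],R); print(st(),np.round(manip.current_qpos(),2))
    show("hov","scene",(260,130,460,280),4)
E
```

```text
Traceback (most recent call last):
  File "h.py", line 57, in release_back
    manip.move_l(p-R[:,2]*l,max_speed=.1); manip.move_l(manip.current_ee_pos()+[0,0,up],max_speed=.25)
    ~~~~~~~~~~~~^^^^^^^^^^^^^^^^^^^^^^^^^
bench.Unreachable: the arm cannot follow that straight line within its joint ranges
```

```bash
sed -i 's|    manip.move_l(p-R\[:,2\]\*l,max_speed=.1); .*|    manip.move_l(p+[0,0,up],max_speed=.15)|; s|def release_back.*|def release_back(w=.72,up=.16):|' h.py
cat > go.py <<'E'
from h import *
def regrasp(xy,y0,k,ang,name,box):
    (c,sz,a,n),zt=handle(xy,"scene"); print("scene",c,sz,a,zt)
    (c,sz,a,n),zt=handle(xy); print(c,sz,a,zt,st())
    yaw=min([a-180,a-90,a,a+90],key=lambda v:abs(v-y0)); print("yaw",yaw)
    assert abs(yaw-y0)<8
    pick(np.array([*c/1000+[.0005,.0005],.022]),yaw,0.)
    p=manip.current_ee_pos(); manip.move_l([p[0],p[1],.30]); print(st())
    p,R=flip_pose(np.r_[SP[k],.067],ang,1,0); manip.move_ptp(p+[0,0,.12],R); print(st(),np.round(manip.current_qpos(),2))
    show(name,"scene",box,4)
E
python3 - <<'E'
from go import *
release_back()
regrasp([.43,-.165],-21,0,-26.9,"hov",(260,130,460,280))
E
```

```text
scene [ 432.9 -164.8] [46.  57.4] 68.2 0.04560424403516227
[ 430.7 -165.6] [43.3 50.4] 70.3 0.04686744028188389 t=16.5 tcp=[ 0.4351 -0.1669  0.1711] F=[-0.6  0.2 -0.2] w=0.715 gf=0.0
yaw -19.700000000000003
grip t=21.7 tcp=[ 0.4208 -0.1614  0.0086] F=[ 2.5 -0.9  5.2] w=0.512 gf=61.1
t=23.8 tcp=[ 0.4207 -0.1614  0.2995] F=[-0.   0.4 -2.2] w=0.511 gf=60.7
t=25.8 tcp=[0.5385 0.1148 0.1756] F=[ 0.5 -0.5 -1.6] w=0.506 gf=60.8 [ 0.41  0.36  2.11 -1.55  0.63  0.63]
```

View pics/hov.png

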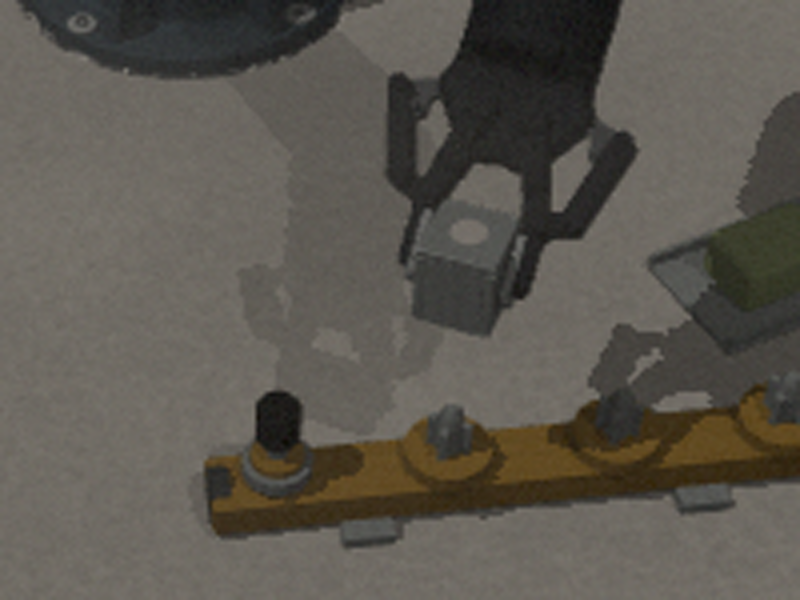

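The hover view shows the handle at about (465,265) in the crop, mouth down and held squarely. Joint 4 is at its lower limit, though, so I'll swing it a full turn high up before descending.

```bash
cat >> go.py <<'E'
def unwind(p,R,up=.07):
    c=manip.current_ee_pos(); manip.move_l(c+[0,0,.12],max_speed=.2)
    q=np.array(manip.current_qpos()); q[3]=4.55; manip.move_j(q)
    manip.move_ptp(p+[0,0,up],R)
def held_rect(xy,z0):
    P,_=cloud("top"); Q=near(P,np.array(xy),.05,z0,z0+.03)
    Q=Q[np.abs(Q[:,2]-np.percentile(Q[:,2],60))<.004]; return rect(Q),np.median(Q[:,2])
E
python3 - <<'E'
from go import *
p,R=flip_pose(np.r_[SP[0],.067],-26.9,1,0)
unwind(p,R); print(st(),np.round(manip.current_qpos(),2))
print(held_rect(SP[0],.145))
E
```

```text
t=32.2 tcp=[0.5389 0.1154 0.1263] F=[-0.8 -0.  -0.9] w=0.508 gf=60.8 [0.41 0.47 2.13 4.56 0.64 0.85]
((array([521.3, 124.2]), array([87. , 60.5]), 56.2, 444), np.float64(0.16039398837399282))
```

```bash
cat >> go.py <<'E'
def insert(p,lim=25,lo=-.003,start=.03):
    """lower towards p (home); returns height left when stopped"""
    manip.move_l(p+[0,0,start],max_speed=.08); f0=manip.current_force(); log=[]
    h=start
    while h>lo:
        h-=.002; manip.move_l(p+[0,0,h],max_speed=.03); f=manip.current_force()-f0
        log.append((round(h*1000),np.round(f,0).astype(int).tolist()))
        if f[2]>lim: break
    print(*log); return h
E
python3 - <<'E'
from go import *
p,R=flip_pose(np.r_[SP[0],.067],-26.9,1,0)
print(insert(p),st(),np.round(manip.current_ft_torque(),2))
E
```

```text
(28, [0, -1, 0]) (26, [-1, 0, 0]) (24, [0, 0, -1]) (22, [0, -1, 1]) (20, [-1, 0, 1]) (18, [-1, -1, 1]) (16, [0, 0, -1]) (14, [0, 0, 0]) (12, [-2, 0, 1]) (10, [0, 0, 1]) (8, [0, 0, 1]) (6, [0, 0, -1]) (4, [0, 0, -1]) (2, [-1, -1, 4]) (0, [-9, 1, 21]) (-2, [-21, 4, 42])
-0.002000000000000014 t=36.9 tcp=[0.5393 0.1153 0.0569] F=[-21.    4.4  40.7] w=0.506 gf=64.6 [-1.45 -1.57 -0.63]
```

```bash
cat >> go.py <<'E'
def release(p):
    manip.move_l(p,max_speed=.03); manip.set_gripper(.66)
    c=manip.current_ee_pos(); manip.move_l(c+[0,0,.09],max_speed=.08); print("off",st())
E
python3 - <<'E'
from go import *
p,R=flip_pose(np.r_[SP[0],.067],-26.9,1,0); release(p)
manip.move_l(manip.current_ee_pos()+[0,0,.12],max_speed=.2)
q=np.array(manip.current_qpos()); q[3]=0; q[0]=-.3; manip.move_j(q)
P,_=cloud("top"); Q=near(P,SP[0],.04,.08,.12); print("seated",rect(Q),np.median(Q[:,2]))
print([(np.round(r["at"],3).tolist(),round(r["confidence"],2)) for r in manip.look_for("top","handle0_center")])
print(handle([.463,-.356]),handle([.463,-.356],"scene"),st())
show("s1","scene",(100,130,500,330),2)
E
```

```text
off t=38.8 tcp=[0.538  0.115  0.1449] F=[0.4 0.2 0.3] w=0.658 gf=0.0Traceback (most recent call last):
  File "<stdin>", line 3, in <module>
bench.Unreachable: the arm cannot follow that straight line within its joint ranges
```

```bash
cat >> go.py <<'E'
def away(q1):
    q=np.array(manip.current_qpos()); q[1]-=.35; manip.move_j(q); q[3]=0; q[0]=q1; manip.move_j(q)
E
python3 - <<'E'
from go import *
away(-.1)
P,_=cloud("top"); Q=near(P,SP[0],.04,.08,.12); print("seated",rect(Q),np.median(Q[:,2]))
print([(np.round(r["at"],3).tolist(),round(r["confidence"],2)) for r in manip.look_for("top","handle0_center")])
print(handle([.463,-.356]),handle([.463,-.356],"scene"),st())
show("s1","scene",(100,130,500,330),2)
E
```

```text
seated (array([526.9, 121. ]), array([44.2, 44.1]), 63.0, 365) 0.09119348206381027
[([0.458, -0.356, 0.042], 0.59)]
((array([ 463.3, -356.3]), array([44.1, 45.6]), 40.3, 386), np.float64(0.0517081243854896)) ((array([ 464.4, -355.7]), array([52., 46.]), 39.3, 522), np.float64(0.050711244589997734)) t=43.6 tcp=[0.447  0.0019 0.1995] F=[-0.3  0.1  0.4] w=0.660 gf=0.0
```

View pics/s1.png

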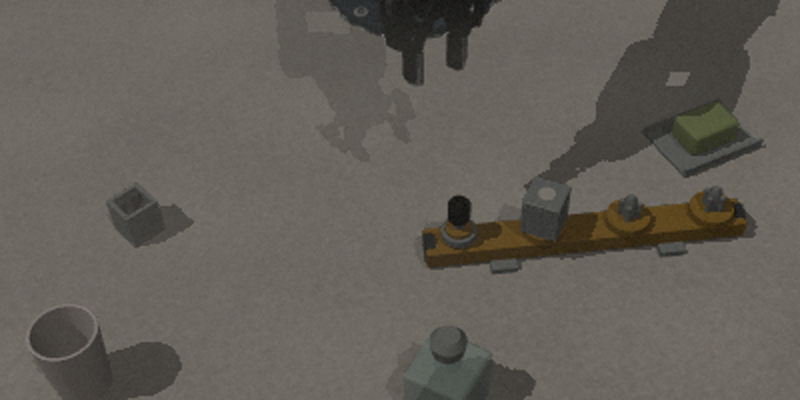

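Handle 1 is home: its crown is at z = 0.091 and it sits upright at (547,208) in the crop. The other handle hasn't moved, so I'll repeat the sequence for it.

```bash
python3 - <<'E'
from go import *
(c,_,a,_),zt=handle([.463,-.356]); print(c,a)
pick(np.array([*c/1000+[.0005,.0005],.025]),a-90,.008)
p=manip.current_ee_pos(); manip.move_l([p[0],p[1],.28]); print(st())
lay(np.array([.43,-.165,.0235]),-21,.008)
release_back()
regrasp([.43,-.165],-21,1,-21.2,"hov2",(260,130,460,280))
E
```

```text
[ 463.1 -356.4] 40.3
grip t=47.9 tcp=[ 0.4565 -0.3475  0.0196] F=[ 1.9 -2.5  2.9] w=0.510 gf=61.6
t=49.8 tcp=[ 0.4563 -0.3474  0.2793] F=[-1.3 -0.6 -1.4] w=0.506 gf=61.2
over t=52.6 tcp=[ 0.4359 -0.1673  0.1622] F=[-0.3  0.1 -1.1] w=0.510 gf=61.0
laid t=54.7 tcp=[ 0.4354 -0.1671  0.0119] F=[ 0.7 -0.4 -1.4] w=0.509 gf=61.3
scene [ 432.7 -164.5] [46.  55.2] 68.3 0.04550495106727438
[ 431.3 -165.3] [44.1 50.3] 69.2 0.04709401437308885 t=56.3 tcp=[ 0.4352 -0.167   0.1712] F=[0.5 0.1 0.6] w=0.723 gf=0.0
yaw -20.799999999999997
grip t=61.5 tcp=[ 0.4215 -0.1609  0.0086] F=[ 3.3 -1.4  3.9] w=0.511 gf=61.2
t=63.6 tcp=[ 0.4214 -0.1609  0.2995] F=[-0.1 -0.2 -0.6] w=0.509 gf=60.9
t=65.5 tcp=[0.5335 0.2157 0.1756] F=[-0.1 -0.4 -1.4] w=0.510 gf=61.0 [ 0.6   0.41  2.03 -1.44  0.69  0.58]
```

View pics/hov2.png

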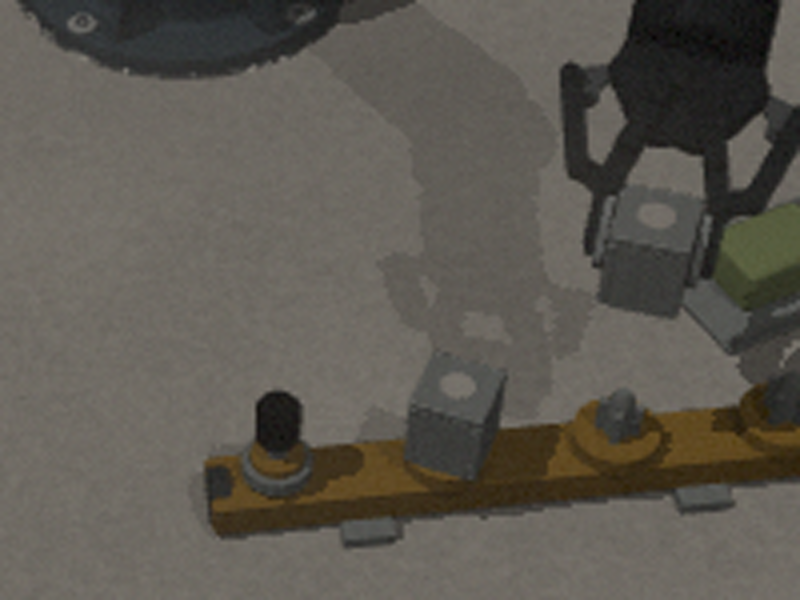

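The second handle is held mouth-down at (655,250) in the crop, and the first still sits home at (455,415). I'll unwind joint 4 and insert.

```bash
python3 - <<'E'
from go import *
p,R=flip_pose(np.r_[SP[1],.067],-21.2,1,0)
unwind(p,R); print(st(),np.round(manip.current_qpos(),2))
h=insert(p); print(h,st())
if h<.002:
    release(p); away(-.1)
    P,_=cloud("top")
    for k in(0,1): Q=near(P,SP[k],.04,.08,.12); print("seated",rect(Q),np.median(Q[:,2]))
    k,=[near(P,[.531,.0225],.025,.088,.1)]; print("knob",rect(k))
    show("s2","scene",(250,130,500,280),3)
E
```

```text
t=72.0 tcp=[0.5339 0.2166 0.1265] F=[-0.3  0.4 -1.2] w=0.506 gf=61.1 [0.6  0.51 2.04 4.7  0.68 0.76]
(28, [-1, -1, -1]) (26, [0, 0, 0]) (24, [-1, -1, 0]) (22, [0, -2, 0]) (20, [0, 0, 0]) (18, [0, -1, 1]) (16, [0, 0, -1]) (14, [-1, 0, 0]) (12, [-1, 0, 0]) (10, [0, -2, 0]) (8, [-1, 0, 0]) (6, [-1, 0, 0]) (4, [-1, -2, -1]) (2, [-1, 0, 5]) (0, [-20, 0, 31])
-1.3877787807814457e-17 t=76.4 tcp=[0.5335 0.2163 0.0577] F=[-18.9   0.4  29.4] w=0.508 gf=64.8Traceback (most recent call last):
  File "<stdin>", line 6, in <module>
  File "go.py", line 29, in release
    c=manip.current_ee_pos(); manip.move_l(c+[0,0,.09],max_speed=.08); print("off",st())
                              ~~~~~~~~~~~~^^^^^^^^^^^^^^^^^^^^^^^^^^^
bench.Unreachable: the arm cannot follow that straight line within its joint ranges
```

```bash
python3 - <<'E'
from go import *
c=manip.current_ee_pos(); manip.move_l(c+[0,0,.06],max_speed=.08)
away(-.1)
P,_=cloud("top")
for k in(0,1): Q=near(P,SP[k],.04,.08,.12); print("seated",rect(Q),np.median(Q[:,2]))
Q=near(P,[.531,.0225],.025,.088,.1); print("knob",rect(Q),st())
show("s2","scene",(250,130,500,280),3)
E
```

```text
seated (array([525.4, 123.4]), array([44.2, 43.8]), 62.8, 371) 0.09094953077406509
seated (array([521.2, 220.6]), array([44.9, 43.9]), 68.7, 372) 0.09131436673995422
knob (array([531.8,  22.3]), array([22.8, 21.7]), 58.8, 71) t=82.6 tcp=[ 0.4731 -0.0006  0.1789] F=[-0.2 -0.2  0.3] w=0.661 gf=0.0
```

View pics/s2.png

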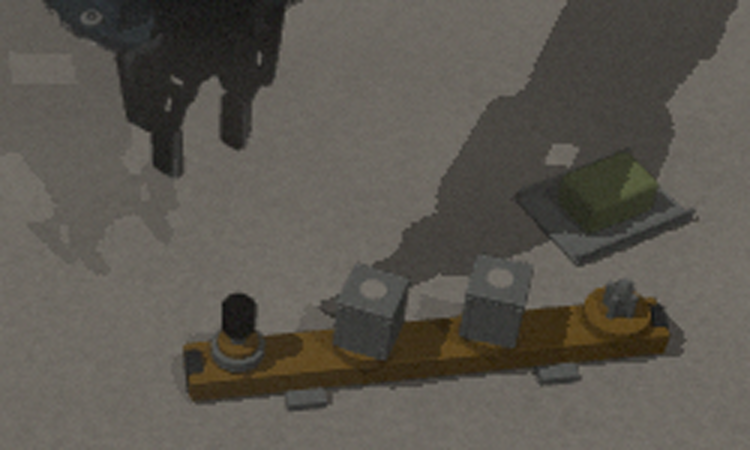

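Both handles are on, at (370,310) and (497,300) in the crop. The first one's measured centre has shifted about 2 mm, so I'll check its crown plane before pulling the knob.

```bash
python3 - <<'E'
from go import *
P,_=cloud("top",5)
for k in(0,1):
    Q=near(P,SP[k],.04,.084,.12); c=Q.mean(0); n=np.linalg.svd(Q-c)[2][2]; print(k,rect(Q),c.round(4),"tilt",np.degrees(np.arccos(abs(n[2]))).round(1), np.percentile(Q[:,2],[5,95]).round(4))
manip.move_ptp([.5314,.0222,.16],rot(-Z,hv(-3))); manip.set_gripper(.6)
P,_=cloud("scene",5)
for k in(0,1):
    Q=near(P,SP[k],.04,.084,.12); c=Q.mean(0); n=np.linalg.svd(Q-c)[2][2]; print(k,rect(Q),c.round(4),"tilt",np.degrees(np.arccos(abs(n[2]))).round(1), np.percentile(Q[:,2],[5,95]).round(4))
print(st(),np.round(manip.current_qpos(),2))
E
```

```text
0 (array([525.6, 123.7]), array([44. , 43.9]), 63.4, 366) [0.5253 0.1233 0.091 ] tilt 0.5 [0.0889 0.093 ]
1 (array([521.1, 220.5]), array([44.3, 43.9]), 68.8, 369) [0.5208 0.2199 0.0911] tilt 1.2 [0.0888 0.093 ]
0 (array([526.9, 124.3]), array([43.7, 46.1]), 61.9, 317) [0.5287 0.1237 0.0901] tilt 1.9 [0.0867 0.092 ]
1 (array([522.8, 220.6]), array([43.5, 46.3]), 68.5, 307) [0.5246 0.2203 0.09  ] tilt 2.1 [0.0866 0.0921]
t=84.1 tcp=[0.5314 0.0221 0.1601] F=[-0.1  0.4  0.4] w=0.600 gf=0.0 [-0.05  0.41  1.77 -0.    0.97  0.01]
```

```bash
python3 - <<'E'
from go import *
manip.move_l([.5314,.0222,.061],max_speed=.08); print(st())
manip.set_gripper(0,60); print("grip",st()); f0=manip.current_force(); z0=manip.current_ee_pos()[2]
for dz in np.arange(.003,.0191,.002):
    p=manip.current_ee_pos(); manip.move_l([.5314,.0222,z0+dz],max_speed=.03)
    f=manip.current_force()-f0; print(round(dz*1000),f.round(1))
    if f[2]<-22: break
manip.dwell(1.0); show("kn","scene",(250,130,500,280),3); print(st())
manip.set_gripper(.6); manip.dwell(.5); print(st())
manip.move_l([.5314,.0222,.2],max_speed=.1); away(-.6)
P,_=cloud("top")
for k in(0,1): Q=near(P,SP[k],.04,.08,.12); print("seated",rect(Q),np.median(Q[:,2]))
Q=near(P,[.531,.0225],.02,.07,.12); print("knob",rect(Q),np.percentile(Q[:,2],90),st())
show("end","scene")
E
```

```text
t=85.5 tcp=[0.5317 0.0222 0.0615] F=[ 0.3 -0.3 -0.9] w=0.598 gf=0.0
grip t=85.9 tcp=[0.5311 0.0222 0.0616] F=[-3.9 -1.3  8.4] w=0.286 gf=58.5
3 [  3.4   1.4 -13. ]
5 [  2.5   1.3 -14.1]
7 [  1.6   1.1 -14.6]
9 [  0.4   1.1 -14.4]
11 [  0.1   1.6 -15.5]
13 [ -0.2   1.3 -16.3]
15 [ -1.    1.5 -15.7]
17 [  7.2   1.5 -39.5]
t=88.9 tcp=[0.531  0.0222 0.077 ] F=[  3.1   0.5 -31.1] w=0.281 gf=65.8
t=89.8 tcp=[0.5314 0.0222 0.0786] F=[0.8 0.6 0.8] w=0.597 gf=0.0
seated (array([525.5, 123.4]), array([44.4, 43.8]), 63.2, 370) 0.09107978956160598
seated (array([521.1, 220.3]), array([44.4, 43.9]), 68.8, 375) 0.09118383884857761
knob (array([531.6,  23. ]), array([24.9, 23.3]), 1.9, 98) 0.09223682641122634 t=93.1 tcp=[ 0.4541 -0.2531  0.3842] F=[-0.6 -0.6  0.2] w=0.596 gf=0.0
```

View pics/kn.png

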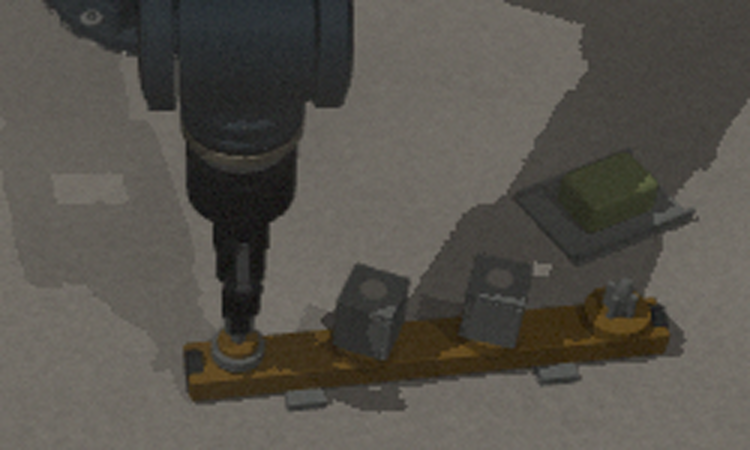

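View pics/end.png

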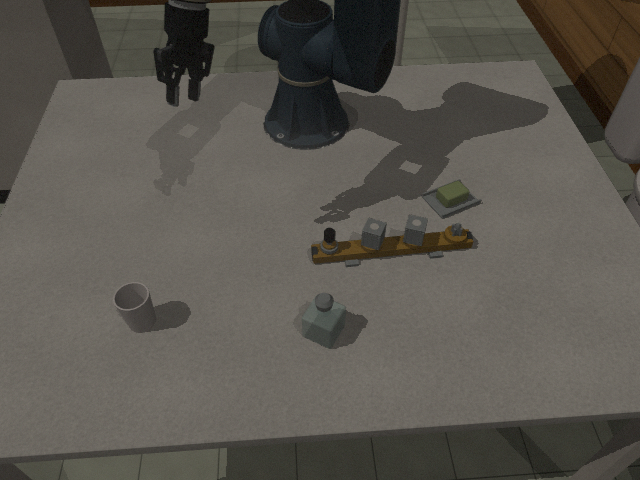

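The knob hit its stop (the force jumped at the end of its travel), was held for a second, and is back down at (330,235). Both handles are home at (373,233) and (415,230), and the dish, bottle and tumbler haven't moved.

```bash
python3 -c "
from bench import manip
print(manip.sign_off())"
```

```text
the job is handed in; nothing more can be done
None
```

I turned both handles over and slid them fully home on their own spindles, then pulled the test knob to its stop, held it a second and let it spring back; the dish, bottle and tumbler were left where they stood, and the job is handed in.

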